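Sweep the loose screw caps into the discard tray

TASK

Sweep the three loose screw caps along the white sorting board and over its edge into the empty discard tray beside it, pushing them with the fingertips; do not pick up or lift any cap. Leave the two capped vials on the board standing where they are.

Things in the scene. Friction and masses are not known exactly. Their poses are not given: they have to be found in the camera images.
- board: fixed flat sorting board, white on top, no rim, 320 mm along its x, 280 mm along its y, 40 mm high; origin at the centre of its underside, on the bench, z up. The two trays stand flush against its +y and -y edges, which is at which varies. The caps and vials start in five lanes along its y, 60 mm apart (each within 3 mm of its lane), so every cap has a clear straight way along y
- discard_tray: fixed empty open steel tray, 320 mm along its x, 100 mm along its y, 38 mm high (its brim is 2 mm below the board's top), walls and floor 4 mm thick; origin at the centre of its underside, on the bench; its axes are parallel to the board's and its long side touches the board's +y or -y edge
- vial_tray: fixed steel tray of the same outside size, full of twelve upright clear glass vials that rise to 86 mm above the bench, at the board's opposite edge; nothing is to be put there; origin at the centre of its underside, axes parallel to the board's
- cap_a: loose black ribbed screw cap, a flat disc 36 mm in diameter and 16 mm high, 14 to 28 g, that starts lying flat on the board and slides when pushed; origin at the centre of its underside, its z up
- cap_b: loose black ribbed screw cap, a flat disc 36 mm in diameter and 16 mm high, 14 to 28 g, that starts lying flat on the board and slides when pushed; origin at the centre of its underside, its z up
- cap_c: loose black ribbed screw cap, a flat disc 36 mm in diameter and 16 mm high, 14 to 28 g, that starts lying flat on the board and slides when pushed; origin at the centre of its underside, its z up
- vial_a: capped amber vial standing upright on the board, 24 mm in diameter, 48 mm high, about 60 g: to be left alone; origin at the centre of its underside, its z up
- vial_b: capped amber vial standing upright on the board, 24 mm in diameter, 48 mm high, about 60 g: to be left alone; origin at the centre of its underside, its z up
Things that resemble listed ones, but are neither listed nor needed, are in the scene too. Leave any green look-alike of the cap_b alone. Leave any purple look-alike of the cap_a alone.

How it is judged:
At the end, for the whole second after the job is handed in: All three caps lie at rest inside the discard tray, below its brim (any way up), and both vials still stand upright on the board within 15 mm of where they started (x of cap_a in the frame of discard_tray between -0.16 and 0.16 m and y of cap_a in the frame of discard_tray between -0.05 and 0.05 m and z of each of cap_a, cap_b, cap_c in the frame of discard_tray below 0.038 m and linear speed of each of cap_a, cap_b, cap_c below 0.02 m/s and x of cap_b in the frame of discard_tray between -0.16 and 0.16 m and y of cap_b in the frame of discard_tray between -0.05 and 0.05 m and x of cap_c in the frame of discard_tray between -0.16 and 0.16 m and y of cap_c in the frame of discard_tray between -0.05 and 0.05 m and distance of each of vial_a, vial_b from where it was at the start of the episode below 0.015 m and angle between each of vial_a, vial_b's own z axis and vertical below 0.2 rad); the robot touches nothing.
It fails at once if a cap is lifted (its origin more than 25 mm above the board's top) (z of any of cap_a, cap_b, cap_c in the frame of board above 0.065 m).
It fails at once if a vial is knocked over, or moved more than 15 mm (angle between any of vial_a, vial_b's own z axis and vertical above 0.4 rad or distance of any of vial_a, vial_b from where it was at the start of the episode above 0.015 m).
It also fails if it takes over 51 s, if anything falls off the work surface, if the arm or the gripper's body presses on something with over 40 N, if the wrist force passes 120 N, or if a joint passes its speed limit or range.

ROBOT

A 6-joint arm with a two-finger parallel gripper is mounted at the origin on the work surface. World frame = base frame: x ahead of the robot, y to its left, z up, the work surface at z = 0. Lengths are in m, angles in rad, forces in N, time in s.
With the tool pointing down it reaches from about 0.3 to 1 m from the base axis. Payload 5.1 kg.
Tool frame: the origin (TCP) lies between the finger pads; the fingertips stand 11 mm ahead of it and the grasp point (between the pads) lies 8 mm behind it; x points along the fingers, z is the direction in which the jaws open and shut, and the axes are right-handed (so a half turn about x gives the same grasp; the last joint's range is limited). The gripper opens to 95 mm and grips with 3 to 60 N. Pads are 20 mm wide; open, the fingers measure 119 mm over their backs; the gripper's body (75 mm by 180 mm) begins 59 mm behind the grasp point.
Start: joints at [1.07, 0.124, 1.65, -0, 1.367, -0.083], TCP at [0.264, 0.594, 0.226] pointing down, gripper open.
Joint ranges: [-2.61, 2.61], [-1.02, 2.33], [0.03, 2.71], [-1.35, 4.49], [0.32, 2.68], [-2.91, 2.91]. Speed limits (rad/s): [2.57, 2.57, 3.14, 3.14, 3.14, 3.14].

INTERFACE

Orientations are given as a rotation vector (axis times angle).
In Python, from station import * gives the robot as it stands.
- The arm moves only by the tool send_rows, never from a script. Its arguments are lists of equal length, an entry for each row: "xyz": the shift along the tool's x, y, z in mm, a list of three; "rotation": the turn, a rotation vector about the tool's x, y, z in rad, a list of three. A call has 1 to 10 rows; each row is the pose to reach, as a shift and turn from the pose commanded when the call began, along the tool's axes at that moment; what a row does not reach only later rows make up. A row lasts 1/10 s, in which the tool goes at most 50 mm and 8.59 degrees, less where a joint would pass 70% of its speed; a pose out of reach is approached as far as the arm can. A call with a gripper value outside its range is refused whole. "jaw" is the closure, from 0 (fully open) to 1 (shut), set as the call begins (left out, the last holds). The fingers move at their own pace and stop on an object; "grip_force" is the grip in N (left out, the last holds). Time passes only in rows, so rows that repeat a pose let the fingers close. It gives the time, the measured TCP pose, the force and the opening at its end, in the units of the state.
- observe(): the state, without advancing time (a new reading comes with each control period).
- grab_frame(name): name is "scene" or "top"; returns the picture (400x640x3 uint8, blue, green, red); there is no depth.
- camera_model(name): a dict with "fx", "fy", "cx", "cy" (pixels), "extrinsics" (4x4, takes a point from camera to world coordinates). Camera axes: x right, y up, looking along -z (the intrinsics and any distortion apply to the point x, -y, -z); pixel columns grow to the right and rows downward; lengths in m; the calibration is good to about 2 mm. A picture is of the moment at which its call begins. camera_model takes no time and is no camera call.
- finish_job(): hands the job in, once; it reports no verdict.
The state is a dict: "time": time; "joint_positions": joint angles; "qd": joint speeds; "effort": joint torques, N m; "eef_pos": TCP position; "eef_rot": TCP orientation; "contact_force": force on the tool from outside, world axes, zero at the start; "torque": the same for the moment, N m; "grip_width": finger opening in m.
Only numpy, scipy, OpenCV 4.12 (cv2) and the standard library are available. Lean on these libraries where they do the work, as an engineer would, in place of code of your own. Each camera call takes 0.05 s, during which the arm holds its last target. There are 200 camera calls.

## Working session

There is one attempt and no reset: what is moved stays moved. The work goes in short steps, Python scripts to look and compute and a tool call to move; the robot and the scene stay as the last step left them, time stands still between calls to the robot, and variables do not carry over. Pictures are saved under pics/ and viewed, about 8 in all and at most 12, crops included, and the job is handed in when it is done.

Besides the shell and the picture viewer there is one more tool, called after "Request:" as name(argument=value, ...) on one line, values as JSON. send_rows: Moves the arm, as the interface text tells. Its arguments: {"type":"object","properties":{"xyz":{"type":"array","items":{"type":"array","items":{"type":"number"}}},"rotation":{"type":"array","items":{"type":"array","items":{"type":"number"}}},"jaw":{"type":"number"},"grip_force":{"type":"number"}},"required":["xyz","rotation"]}

```bash
mkdir -p pics; ls
python3 - <<'E'
from station import *
import cv2
for n in("top","scene"):
    cv2.imwrite(f"pics/{n}0.png",grab_frame(n)); m=camera_model(n); print(n,m)
print(observe())
E
```

```text
pics
top {'fx': 506.8927572391599, 'fy': 506.8927572391599, 'cx': 324.9787098280289, 'cy': 199.00783109458268, 'extrinsics': array([[ 0.00213265,  0.99320969, -0.11631838,  0.49035297],
       [-0.99956155, -0.00131791, -0.02957982, -0.02348719],
       [-0.02953227,  0.11633046,  0.99277141,  0.97901298],
       [ 0.        ,  0.        ,  0.        ,  1.        ]])}
scene {'fx': 461.1784067808759, 'fy': 461.1784067808759, 'cx': 313.36632160084565, 'cy': 194.51540457647775, 'extrinsics': array([[-0.83518343, -0.45217186,  0.31306428,  0.88666402],
       [ 0.54986495, -0.69773635,  0.45914325,  0.37191735],
       [ 0.01082467,  0.55561191,  0.83137129,  0.75777821],
       [ 0.        ,  0.        ,  0.        ,  1.        ]])}
{'time': 0.1, 'joint_positions': array([ 1.07042661e+00,  1.24402986e-01,  1.65152231e+00, -3.27866032e-06,
        1.36750329e+00, -8.26012469e-02]), 'qd': array([-0.00026453, -0.00119049, -0.00307273,  0.00053385,  0.00394318,
        0.00046814]), 'effort': array([ 3.34833458e-04, -4.18882906e+01, -3.61095357e+01,  7.76216900e-02,
        4.61890362e-02, -5.31271496e-05]), 'eef_pos': array([0.2634796 , 0.59359562, 0.22454278]), 'eef_rot': array([-0.89713227,  1.38000728,  0.89569632]), 'contact_force': array([-0.45689343, -0.02305055,  0.38066174]), 'torque': array([0.04121028, 0.04263894, 0.01575533]), 'grip_width': 0.09527601939514907}
```

View pics/top0.png

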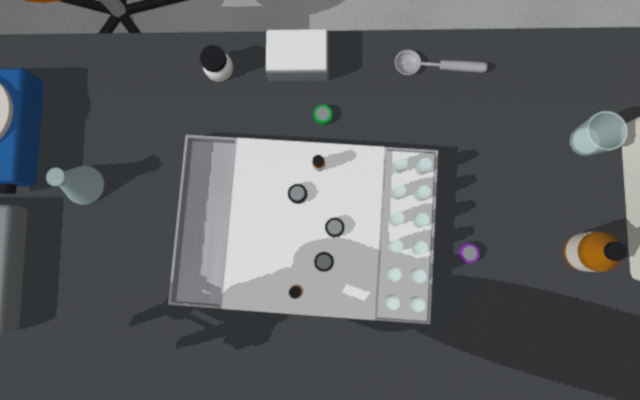

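View pics/scene0.png

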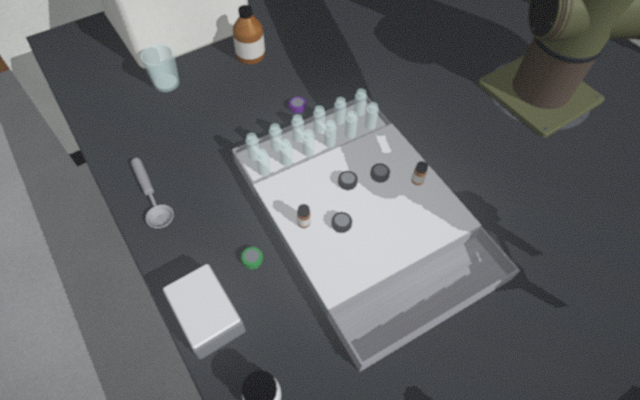

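The top view shows the discard tray on the left (world +y) and the vial tray on the right. The caps are at about (298,194), (335,227) and (324,262), and the vials at about (319,162) and (295,292). I'll enlarge it to read these more closely.

```bash
cat > h.py <<'E'
import numpy as np, cv2
from station import *
from scipy.spatial.transform import Rotation as R
def px2w(u,v,z,n="top"):
    m=camera_model(n);E=m["extrinsics"]
    d=E[:3,:3]@np.array([(u-m["cx"])/m["fx"],-(v-m["cy"])/m["fy"],-1]);o=E[:3,3]
    return o+d*(z-o[2])/d[2]
def w2px(p,n="top"):
    m=camera_model(n);E=m["extrinsics"];q=E[:3,:3].T@(np.array(p)-E[:3,3])
    return m["cx"]+m["fx"]*q[0]/-q[2], m["cy"]+m["fy"]*q[1]/q[2]
E
python3 - <<'E'
from h import *
i=cv2.imread("pics/top0.png")
cv2.imwrite("pics/c0.png",cv2.resize(i[130:325,165:365],None,fx=3,fy=3,interpolation=cv2.INTER_CUBIC))
for p in [(237,139),(385,147),(378,319),(222,306)]: print(p,px2w(*p,.04))
for p in [(298,194),(335,227),(324,262)]: print(p,px2w(*p,.056))
for p in [(319,162),(295,292)]: print(p,px2w(*p,.086))
print(R.from_rotvec(observe()["eef_rot"]).as_matrix())
E
```

```text
(237, 139) [0.71552158 0.17216176 0.04      ]
(385, 147) [ 0.69876959 -0.10830722  0.04      ]
(378, 319) [ 0.3815578  -0.09199372  0.04      ]
(222, 306) [0.40330065 0.19278359 0.04      ]
(298, 194) [0.60783746 0.05367574 0.056     ]
(335, 227) [ 0.54714229 -0.01435544  0.056     ]
(324, 262) [0.48383423 0.00553977 0.056     ]
(319, 162) [0.66171355 0.01397235 0.086     ]
(295, 292) [0.43211876 0.05496525 0.086     ]
[[-8.77973253e-04 -9.13996800e-01  4.05720443e-01]
 [-1.61240134e-03  4.05721366e-01  9.13995390e-01]
 [-9.99998315e-01  1.48279318e-04 -1.82994217e-03]]
```

View pics/c0.png

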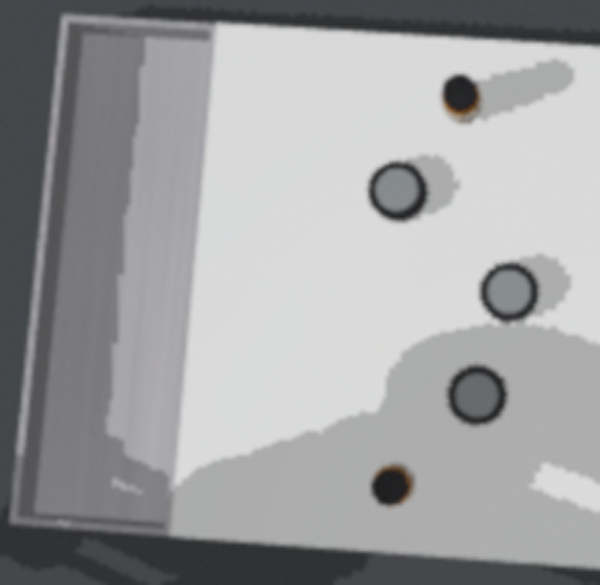

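```bash
cat >> h.py <<'E'
YAW=-.063; C0=np.array([.550,.041])
EX=np.array([np.cos(YAW),np.sin(YAW)]); EY=np.array([-EX[1],EX[0]])
def b2w(x,y,z): return np.r_[C0+x*EX+y*EY,z]
def w2b(p): d=np.array(p)[:2]-C0; return d@EX,d@EY
RT=np.column_stack([[0,0,-1],np.r_[EY,0],np.r_[EX,0]])
def delta(x,y,z):
    s=observe();M=R.from_rotvec(s["eef_rot"]).as_matrix()
    return (1000*M.T@(b2w(x,y,z)-s["eef_pos"])).round(1), R.from_matrix(M.T@RT).as_rotvec().round(3)
E
python3 - <<'E'
from h import *
for p in [(297.3,193.3),(334.7,227),(324,261.3)]: print(np.round(w2b(px2w(*p,.056)),4))
for p in [(318.3,161.3),(295,291.7)]: print(np.round(w2b(px2w(*p,.088)),4))
print(delta(.057,-.027,.13))
E
```

```text
[0.0581 0.0177]
[ 0.0006 -0.0549]
[-0.0625 -0.0395]
[ 0.114  -0.0187]
[-0.1179  0.0064]
(array([  95.2, -548.9, -394.2]), array([ 1.216e+00, -2.000e-03,  1.000e-03]))
```

Request:
send_rows(xyz=[[0,-20,-14],[0,-53,-38],[0,-90,-65],[0,-127,-91],[0,-164,-118],[0,-201,-144],[0,-238,-171],[0,-275,-197],[0,-312,-224],[0,-349,-250]], rotation=[[0.06,0,0],[0.14,0,0],[0.24,0,0],[0.34,0,0],[0.44,0,0],[0.54,0,0],[0.64,0,0],[0.74,0,0],[0.84,0,0],[0.94,0,0]], jaw=0.79, grip_force=10)

```text
time: 1.1
eef_pos: [0.4816, 0.2221, 0.2253]
eef_rot: [-0.164, 1.565, 0.164]
contact_force: [-0.9, 0.4, -0.6]
grip_width: 0.0221
```

```bash
python3 -c "
from h import *
s=observe();print(s['time'],s['eef_pos'],s['grip_width'],delta(.058,-.027,.13))"
```

```text
1.1 [0.48158881 0.22210865 0.22526442] 0.02211406842004485 (array([  95.2, -232.9,   78. ]), array([ 0.272, -0.   ,  0.   ]))
```

Request:
send_rows(xyz=[[0,-40,13],[10,-80,26],[20,-120,40],[35,-155,52],[50,-190,64],[65,-215,72],[80,-227,76],[90,-232,78],[95,-233,78],[95,-233,78]], rotation=[[0.04,0,0],[0.08,0,0],[0.12,0,0],[0.16,0,0],[0.2,0,0],[0.24,0,0],[0.265,0,0],[0.272,0,0],[0.272,0,0],[0.272,0,0]])

```text
time: 2.1
eef_pos: [0.6059, 0.0137, 0.1296]
eef_rot: [0.046, 1.572, -0.045]
contact_force: [0.9, -1.0, 0.6]
grip_width: 0.0199
```

```bash
python3 -c "
from h import *
s=observe();print(s['time'],s['eef_pos'],s['contact_force'],delta(.058,-.027,.057))
i=grab_frame('top');cv2.imwrite('pics/t1.png',cv2.resize(i[130:325,165:445],None,fx=2.5,fy=2.5))"
```

```text
2.1 [0.60585933 0.01366694 0.12963958] [ 0.91532259 -0.98381345  0.60563143] (array([72.6, -3.3,  0.7]), array([ 0.005, -0.002, -0.   ]))
```

View pics/t1.png

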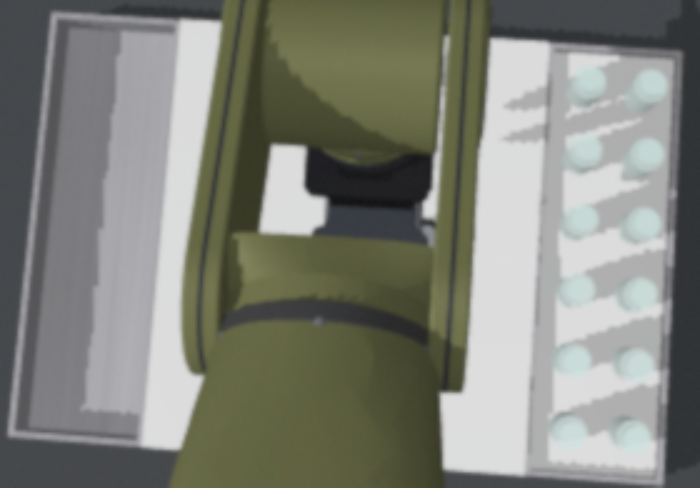

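The arm hides the caps from the top camera. I'll descend behind cap A and check from the scene camera.

Request:
send_rows(xyz=[[15,-3,0],[35,-3,1],[52,-3,1],[64,-3,1],[70,-3,1],[72,-3,1],[72,-3,1]], rotation=[[0.005,0,0],[0.005,0,0],[0.005,0,0],[0.005,0,0],[0.005,0,0],[0.005,0,0],[0.005,0,0]])

```text
time: 2.85
eef_pos: [0.6078, 0.0097, 0.0588]
eef_rot: [0.05, 1.57, -0.05]
contact_force: [-0.1, -0.9, -0.9]
grip_width: 0.0199
```

```bash
python3 -c "
from h import *
s=observe();print(s['time'],s['eef_pos'],s['contact_force'],delta(.058,.155,.057))
i=grab_frame('scene');cv2.imwrite('pics/s1.png',cv2.resize(i[90:290,230:480],None,fx=3,fy=3))"
```

```text
2.85 [0.60781682 0.00968567 0.05877421] [-0.0684292  -0.92339214 -0.90551743] (array([  1.8, 182.6,  -1.8]), array([-0.001,  0.   , -0.   ]))
```

View pics/s1.png

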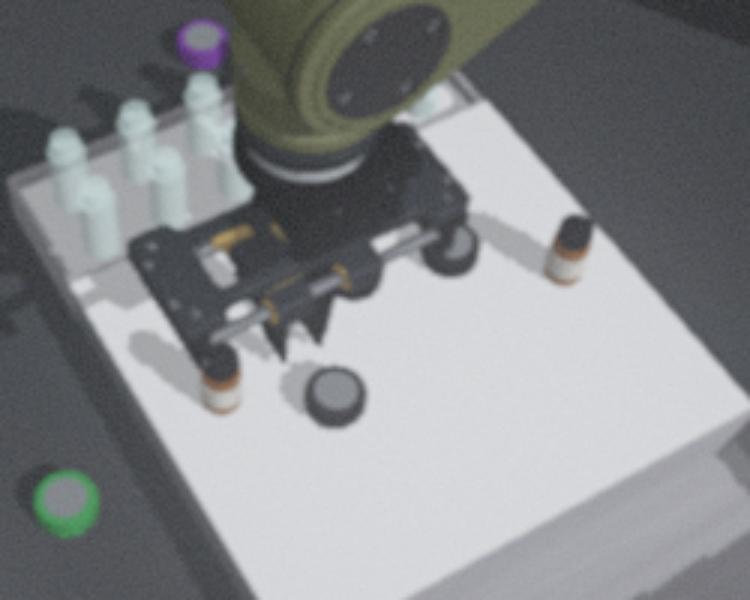

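```bash
python3 -c "
from h import *
print('cap',w2b(px2w(230+336/3,90+396/3,.048,'scene')))
print('tips',[w2b(px2w(230+a/3,90+b/3,.048,'scene')) for a,b in ((282,356),(319,341))])
print('tool',w2b(observe()['eef_pos']))
print('vials',[w2b(px2w(230+a/3,90+b/3,.04,'scene')) for a,b in ((220,406),(565,278))])"
```

```text
cap (np.float64(0.057843184220680625), np.float64(0.019548193581010245))
tips [(np.float64(0.07159797790504036), np.float64(-0.020315506038944418)), (np.float64(0.04647356456661504), np.float64(-0.01854114954041426))]
tool (np.float64(0.06000549273177003), np.float64(-0.027645396072293077))
vials [(np.float64(0.11899024415230296), np.float64(-0.012335236071268962)), (np.float64(-0.11798736516063903), np.float64(0.013439219858572032))]
```

Request:
send_rows(xyz=[[1,6,-1],[2,16,-2],[2,28,-2],[2,40,-2],[2,52,-2],[2,64,-2],[2,76,-2],[2,88,-2],[2,100,-2],[2,112,-2]], rotation=[[0,0,0],[0,0,0],[0,0,0],[0,0,0],[0,0,0],[0,0,0],[0,0,0],[0,0,0],[0,0,0],[0,0,0]])

```text
time: 3.9
eef_pos: [0.6128, 0.1226, 0.0566]
eef_rot: [0.05, 1.57, -0.05]
contact_force: [0.6, -0.2, 0.3]
grip_width: 0.0199
```

Request:
send_rows(xyz=[[0,12,0],[0,24,0],[0,36,0],[0,48,0],[0,58,0],[0,66,0],[0,70,0],[0,70,0]], rotation=[[0,0,0],[0,0,0],[0,0,0],[0,0,0],[0,0,0],[0,0,0],[0,0,0],[0,0,0]])

```text
time: 4.7
eef_pos: [0.6172, 0.1919, 0.0566]
eef_rot: [0.05, 1.57, -0.05]
contact_force: [0.3, -0.3, 0.1]
grip_width: 0.0204
```

```bash
python3 -c "
from h import *
s=observe();print(s['time'],s['eef_pos'],s['contact_force'],w2b(s['eef_pos']),delta(.0006,-.0965,.14),delta(.0006,-.0965,.057))
i=grab_frame('scene');cv2.imwrite('pics/s2.png',cv2.resize(i[90:370,230:530],None,fx=2,fy=2))"
```

```text
4.7 [0.61724814 0.19189179 0.056612  ] [ 0.2562601  -0.34286391  0.06155617] (np.float64(0.05761483793135888), np.float64(0.15482627462242654)) (array([ -83.4, -251.4,  -56.9]), array([-0., -0.,  0.])) (array([  -0.4, -251.3,  -56.9]), array([-0., -0.,  0.]))
```

View pics/s2.png

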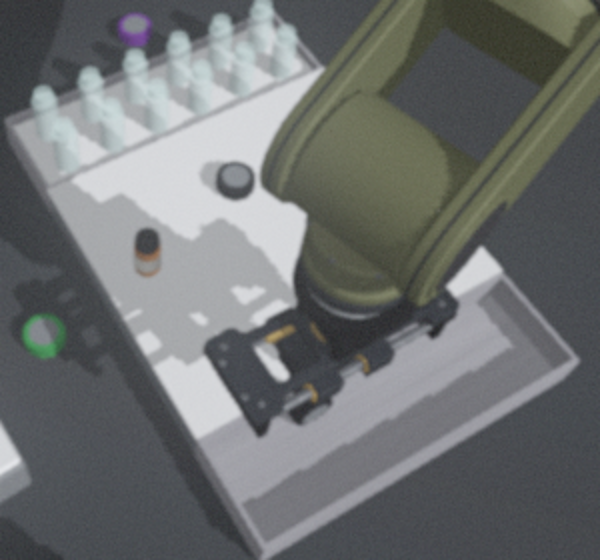

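Cap A is over the edge by the fingertips, at about (312,412) in the crop. I'll back off, rise and go behind cap B.

Request:
send_rows(xyz=[[0,-15,0],[-5,-35,0],[-30,-55,0],[-60,-75,0],[-80,-105,-15],[-83,-145,-30],[-83,-190,-45],[-83,-230,-55],[-83,-249,-57],[-83,-251,-57]], rotation=[[0,0,0],[0,0,0],[0,0,0],[0,0,0],[0,0,0],[0,0,0],[0,0,0],[0,0,0],[0,0,0],[0,0,0]])

```text
time: 5.75
eef_pos: [0.5432, -0.0587, 0.1397]
eef_rot: [0.053, 1.57, -0.054]
contact_force: [0.4, 1.0, -0.2]
grip_width: 0.02
```

```bash
python3 -c "
from h import *
s=observe();print(s['time'],s['eef_pos'],s['contact_force'],w2b(s['eef_pos']),delta(.0006,-.0965,.057))
i=grab_frame('scene');cv2.imwrite('pics/s3.png',cv2.resize(i[90:370,230:530],None,fx=2,fy=2))"
```

```text
5.75 [ 0.54320231 -0.05866979  0.13974769] [ 0.39165288  1.03963549 -0.1583972 ] (np.float64(-0.0005091630859137442), np.float64(-0.09990002931029653)) (array([82.7,  3.5,  1.1]), array([-0.006,  0.   ,  0.001]))
```

View pics/s3.png

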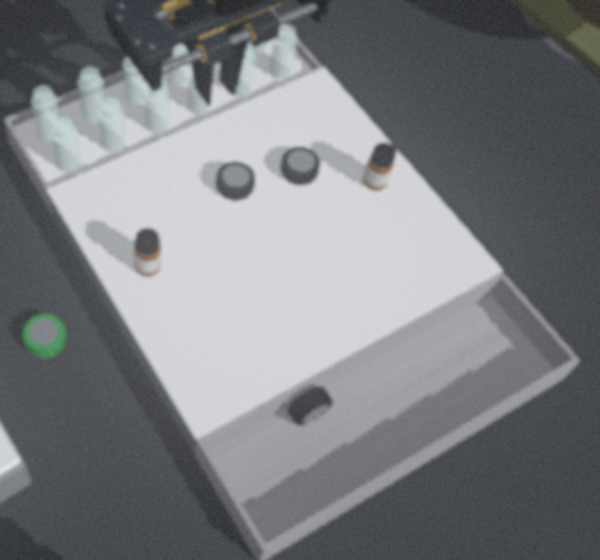

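Cap A is leaning inside the tray at (310,405), and the other caps and both vials haven't moved. Next I'll descend behind cap B and push it.

Request:
send_rows(xyz=[[15,3,1],[35,3,1],[55,3,1],[70,3,1],[79,3,1],[83,3,1],[83,3,1]], rotation=[[-0.006,0,0],[-0.006,0,0],[-0.006,0,0],[-0.006,0,0],[-0.006,0,0],[-0.006,0,0],[-0.006,0,0]])

```text
time: 6.5
eef_pos: [0.5454, -0.0522, 0.0562]
eef_rot: [0.045, 1.571, -0.045]
contact_force: [0.9, 0.5, -0.4]
grip_width: 0.0202
```

```bash
python3 -c "
from h import *
s=observe();print(s['time'],s['eef_pos'],s['contact_force'],w2b(s['eef_pos']),delta(.0006,.16,.057))
print('capB',w2b(px2w(230+235/2,90+183/2,.048,'scene')),'C',w2b(px2w(230+300/2,90+168/2,.048,'scene')))"
```

```text
6.5 [ 0.54541939 -0.05216642  0.05619337] [ 0.93765306  0.53299842 -0.38541884] (np.float64(0.0012940771327359974), np.float64(-0.0932699803451544)) (array([ -0.8, 253.3,   0.7]), array([ 0.006, -0.001, -0.   ]))
capB (np.float64(0.002218668920752592), np.float64(-0.05066590646919452)) C (np.float64(-0.0613670811885078), np.float64(-0.03512430084273675))
```

Request:
send_rows(xyz=[[0,6,0],[-1,16,0],[-1,28,0],[-1,41,0],[-1,54,0],[-1,67,0],[-1,80,0],[-1,93,0],[-1,106,0],[-1,119,0]], rotation=[[0.005,0,0],[0.005,0,0],[0.005,0,0],[0.005,0,0],[0.005,0,0],[0.005,0,0],[0.005,0,0],[0.005,0,0],[0.005,0,0],[0.005,0,0]])

```text
time: 7.5
eef_pos: [0.5524, 0.0674, 0.0576]
eef_rot: [0.049, 1.57, -0.049]
contact_force: [-0.2, 0.0, 0.2]
grip_width: 0.0201
```

Request:
send_rows(xyz=[[0,13,0],[0,26,0],[0,39,0],[0,52,0],[0,65,0],[0,78,0],[0,91,0],[0,104,0],[0,117,0],[0,127,0]], rotation=[[0,0,0],[0,0,0],[0,0,0],[0,0,0],[0,0,0],[0,0,0],[0,0,0],[0,0,0],[0,0,0],[0,0,0]])

```text
time: 8.5
eef_pos: [0.5604, 0.1943, 0.0576]
eef_rot: [0.049, 1.57, -0.049]
contact_force: [0.1, -1.2, -0.1]
grip_width: 0.0198
```

Request:
send_rows(xyz=[[0,5,0],[0,8,0],[0,8,0]], rotation=[[0,0,0],[0,0,0],[0,0,0]])

```text
time: 8.8
eef_pos: [0.5609, 0.2012, 0.0576]
eef_rot: [0.049, 1.57, -0.049]
contact_force: [0.8, -0.2, -0.2]
grip_width: 0.02
```

```bash
python3 -c "
from h import *
s=observe();print(s['time'],s['eef_pos'],s['contact_force'],w2b(s['eef_pos']),delta(-.062,-.079,.14))"
```

```text
8.8 [0.5608703  0.20121354 0.05758885] [ 0.84285663 -0.16418427 -0.16833836] (np.float64(0.0007619576788692881), np.float64(0.1605800736617832)) (array([ -82.4, -239.6,  -62.8]), array([ 0., -0.,  0.]))
```

Request:
send_rows(xyz=[[0,-15,0],[-5,-35,0],[-30,-55,0],[-60,-75,0],[-80,-105,-18],[-83,-145,-36],[-83,-190,-52],[-83,-225,-61],[-83,-238,-63],[-83,-239,-63]], rotation=[[0,0,0],[0,0,0],[0,0,0],[0,0,0],[0,0,0],[0,0,0],[0,0,0],[0,0,0],[0,0,0],[0,0,0]])

```text
time: 9.8
eef_pos: [0.4825, -0.0353, 0.1407]
eef_rot: [0.053, 1.57, -0.052]
contact_force: [0.9, 0.5, -0.1]
grip_width: 0.0197
```

```bash
python3 -c "
from h import *
s=observe();print(s['time'],s['eef_pos'],s['contact_force'],w2b(s['eef_pos']),delta(-.062,-.079,.057))
i=grab_frame('scene');cv2.imwrite('pics/s4.png',cv2.resize(i[90:370,230:530],None,fx=2,fy=2))"
```

```text
9.8 [ 0.48249665 -0.03531908  0.14069732] [ 0.85884929  0.52908956 -0.12456253] (np.float64(-0.06256451234820247), np.float64(-0.08041757368179775)) (array([83.7,  1.4,  0.5]), array([-0.004,  0.   , -0.   ]))
```

View pics/s4.png

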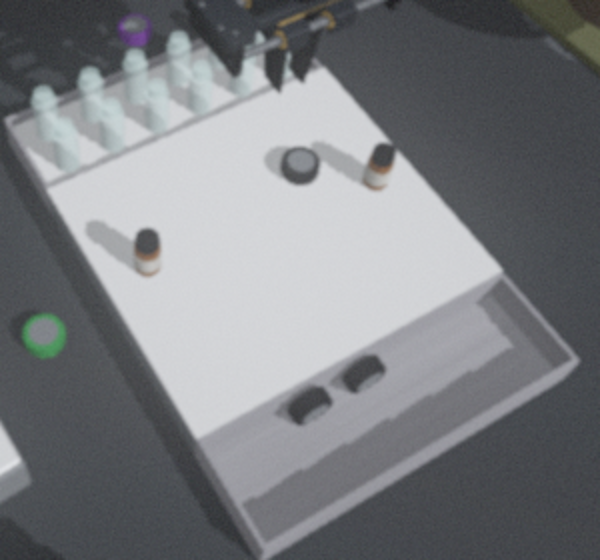

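Cap B is in the tray too, at (363,373). Cap C is still at (300,165), and the vials haven't moved. On to cap C.

Request:
send_rows(xyz=[[15,1,0],[35,1,0],[55,1,0],[70,1,0],[79,1,0],[83,1,0],[83,1,0]], rotation=[[0,0,0],[0,0,0],[0,0,0],[0,0,0],[0,0,0],[0,0,0],[0,0,0]])

```text
time: 10.55
eef_pos: [0.4829, -0.0319, 0.0569]
eef_rot: [0.049, 1.572, -0.049]
contact_force: [0.3, -0.2, -0.2]
grip_width: 0.0204
```

```bash
python3 -c "
from h import *
s=observe();print(s['time'],s['eef_pos'],s['contact_force'],w2b(s['eef_pos']),delta(-.062,.16,.057))"
```

```text
10.55 [ 0.48285583 -0.03189197  0.05693169] [ 0.28283118 -0.23998772 -0.21185778] (np.float64(-0.062421806232583504), np.float64(-0.07697464719959346)) (array([ -0. , 237. ,   0.7]), array([ 0.001, -0.001, -0.   ]))
```

Request:
send_rows(xyz=[[0,6,0],[0,16,1],[0,28,1],[0,41,1],[0,54,1],[0,67,1],[0,80,1],[0,93,1],[0,106,1],[0,119,1]], rotation=[[0,0,0],[0,0,0],[0,0,0],[0,0,0],[0,0,0],[0,0,0],[0,0,0],[0,0,0],[0,0,0],[0,0,0]])

```text
time: 11.55
eef_pos: [0.4916, 0.0873, 0.0576]
eef_rot: [0.049, 1.57, -0.049]
contact_force: [1.3, -0.7, 0.1]
grip_width: 0.0198
```

Request:
send_rows(xyz=[[0,13,0],[0,26,0],[0,39,0],[0,52,0],[0,65,0],[0,78,0],[0,91,0],[0,104,0],[0,114,0],[0,118,0]], rotation=[[0,0,0],[0,0,0],[0,0,0],[0,0,0],[0,0,0],[0,0,0],[0,0,0],[0,0,0],[0,0,0],[0,0,0]])

```text
time: 12.55
eef_pos: [0.499, 0.205, 0.0577]
eef_rot: [0.049, 1.57, -0.049]
contact_force: [-0.1, 0.7, -0.5]
grip_width: 0.0202
```

Request:
send_rows(xyz=[[0,0,0],[0,-15,0],[-5,-35,0],[-30,-55,0],[-60,-75,0],[-90,-105,0],[-120,-145,0],[-125,-185,0],[-125,-220,0],[-125,-230,0]], rotation=[[0,0,0],[0,0,0],[0,0,0],[0,0,0],[0,0,0],[0,0,0],[0,0,0],[0,0,0],[0,0,0],[0,0,0]])

```text
time: 13.55
eef_pos: [0.4838, -0.0293, 0.1831]
eef_rot: [0.052, 1.569, -0.054]
contact_force: [0.2, -0.4, -0.4]
grip_width: 0.0203
```

```bash
python3 -c "
from h import *
s=observe();print(s['time'],s['eef_pos'],s['contact_force'],w2b(s['eef_pos']))
i=grab_frame('scene');a=cv2.resize(i[90:370,230:530],None,fx=2,fy=2)
cv2.imwrite('pics/s5.png',a)
j=grab_frame('top');cv2.imwrite('pics/t5.png',cv2.resize(j[130:325,165:365],None,fx=3,fy=3))"
```

```text
13.55 [ 0.48378259 -0.0292815   0.18313286] [ 0.22498774 -0.41728979 -0.44819584] (np.float64(-0.06166123767170036), np.float64(-0.07431100918007583))
```

View pics/s5.png

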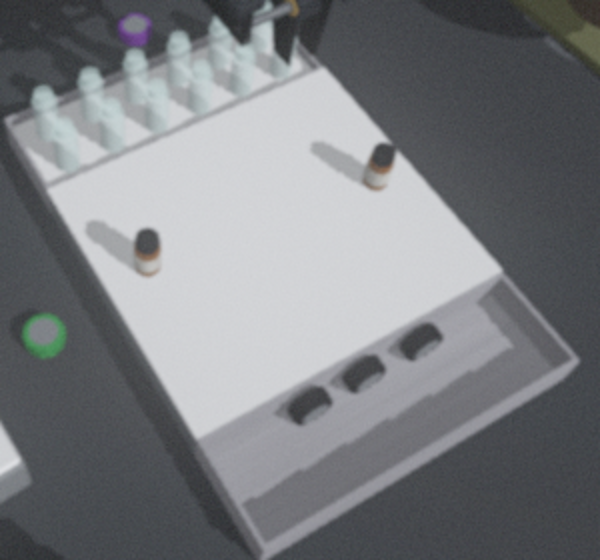

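View pics/t5.png

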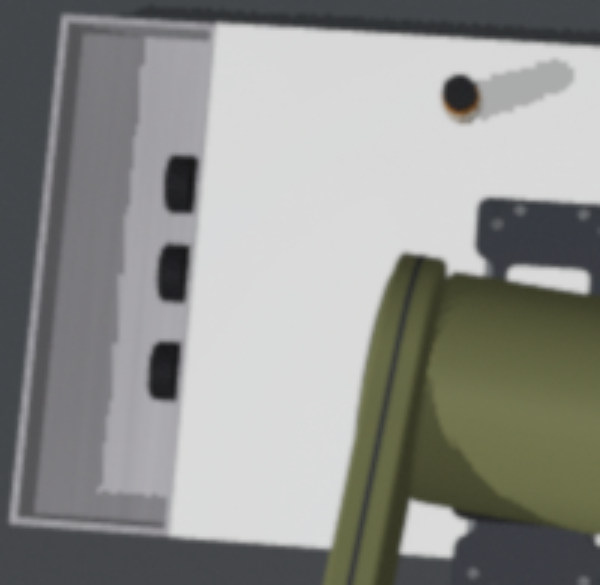

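```bash
python3 -c "
from h import *
for u,v in((181,184),(174,273),(165,371)): print(w2b(px2w(165+u/3,130+v/3,.03)))
finish_job()"
```

```text
(np.float64(0.056698519534095576), np.float64(0.15714452229606116))
(np.float64(0.00014606582684598528), np.float64(0.15659429980507544))
(np.float64(-0.061304124102008986), np.float64(0.1568075348533554))
the job is handed in; nothing more can be done
```

I swept all three caps along their lanes and over the board's +y edge into the discard tray, then handed the job in at about 13.7 s of the 51 s allowed. I pushed each cap with the two fingertips held about 20 mm apart and lifted none of them. The hand-in gives no verdict.

- **Caps:** in the last pictures all three stand on edge, leaning against the tray's board-side wall. By my measurement they are about 17 mm past the board edge, inside the tray. Their centres should be about 22 mm above the bench, below the 38 mm brim; I worked that out from the cap's size and did not measure it.
- **At rest:** caps A and B had not moved between pictures. I have only one look at cap C, about 1 s after its push ended.
- **Vials:** both stand upright where they started, as far as the scene view shows.
- **Arm:** it ended clear above the board, and force readings stayed near zero (about 1 N) throughout.

The only disagreement was 2–7 mm between the two cameras in cap and vial positions, too small to affect the pushes.

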